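Load the battery packs into their test trays

TASK

Put each of the four battery packs into the grey test tray made for its shape (two side by side, three in a row, two end to end, four standing in a square), flat on the tray floor inside the walls, the way up it is now and lined up with the cells marked on the floor; either way round will do. Set the packs down, do not drop or throw them, and leave the multimeter and the screwdriver where they lie.

Things in the scene. Friction and masses are not known exactly. Their poses are not given: they have to be found in the camera images.
- pack_pair: Loose battery pack of two cells side by side, orange-red wrap, steel ends, stiff flat cream card on its sides (x faces). 40 wide (x) x 65 long (y, along the cells) x 18.5 high mm, about 100 g; lies flat, cells level, a small green circuit board on top adds 2 mm. Origin: centre of its underside; z up. Grip it across x.
- pack_three: Loose battery pack of three cells side by side in a row, orange-red wrap, steel ends, stiff flat cream card on its sides (x faces). 58.5 wide (x, across the row) x 65 long (y, along the cells) x 18.5 high mm, about 150 g; lies flat, cells level, a small green circuit board on top adds 2 mm. Origin: centre of its underside; z up. Grip it across x.
- pack_stick: Loose battery pack of two cells end to end, orange-red wrap, steel ends, stiff flat cream card on its sides (x faces). 21.5 wide (x) x 131 long (y, along the cells) x 18.5 high mm, about 100 g; lies flat, cells level, a small green circuit board on top adds 2 mm. Origin: centre of its underside; z up. Grip it across x.
- pack_block: Loose battery pack of four cells standing upright in a two-by-two square, orange-red wrap, steel ends, stiff flat cream card on its sides (x faces and y faces). 40 (x) x 40 (y) x 65 high mm, about 200 g; stands upright, bare steel cell ends and two metal strips seen on top. Origin: centre of its underside; z up. Grip it across x.
- tray_pair: Fixed grey shallow test tray for the pack of two cells side by side: dark bars showing two cells side by side printed on its floor. Inside 54 (x) x 79 (y) mm (7 mm to spare all round), walls 3 mm thick, floor top 3 mm and wall top 8 mm above the bench. Origin: centre of its underside on the bench; z up; the pack's x and y belong along the tray's x and y, either way round.
- tray_three: Fixed grey shallow test tray for the pack of three cells side by side in a row: dark bars showing three cells side by side in a row printed on its floor. Inside 72.5 (x) x 79 (y) mm (7 mm to spare all round), walls 3 mm thick, floor top 3 mm and wall top 8 mm above the bench. Origin: centre of its underside on the bench; z up; the pack's x and y belong along the tray's x and y, either way round.
- tray_stick: Fixed grey shallow test tray for the pack of two cells end to end: dark bars showing two cells end to end printed on its floor. Inside 35.5 (x) x 145 (y) mm (7 mm to spare all round), walls 3 mm thick, floor top 3 mm and wall top 8 mm above the bench. Origin: centre of its underside on the bench; z up; the pack's x and y belong along the tray's x and y, either way round.
- tray_block: Fixed grey shallow test tray for the pack of four cells standing upright in a two-by-two square: four dark round spots in a square printed on its floor. Inside 54 (x) x 54 (y) mm (7 mm to spare all round), walls 3 mm thick, floor top 3 mm and wall top 8 mm above the bench. Origin: centre of its underside on the bench; z up; the pack's x and y belong along the tray's x and y, either way round.
- meter: Bystander: loose black pocket multimeter lying on its back, orange ring round its dial; 64 (x) x 124 (y) x 34 mm high. Origin: centre of its underside. Leave it where it is.
- driver: Bystander: loose screwdriver lying flat, about 130 mm long (its x axis), handle about 25 mm thick, to -x. Origin: about its middle, on the bench. Leave it where it is. (Not listed: two flat steel coin cells 4 mm thick lie on the mat; other equipment stands at the table's sides and far edge, outside the working area.)
Things that resemble listed ones, but are neither listed nor needed, are in the scene too. What is shaped like the pack_stick but pink or turquoise is not meant. What is shaped like the pack_three but blue is not meant.

How it is judged:
By the outcome, as a careful person would: the job done as asked, in the order asked, and still so for the second after the job is handed in, with the robot touching nothing.
It also fails if it takes over 112 s, if anything falls off the work surface, if the arm or the gripper's body presses on something with over 40 N, if the wrist force passes 120 N, or if a joint passes its speed limit or range.

ROBOT

A 6-joint arm with a two-finger parallel gripper is mounted at the origin on the work surface. World frame = base frame: x ahead of the robot, y to its left, z up, the work surface at z = 0. Lengths are in m, angles in rad, forces in N, time in s.
With the tool pointing down it reaches from about 0.3 to 0.775 m from the base axis. Payload 14.6 kg.
Tool frame: the origin (TCP) lies on the mounting face of the last link; the fingertips stand 199 mm ahead of it and the grasp point (between the pads) lies 180 mm ahead of it; z points along the fingers, y is the line along which they close (so a half turn about z gives the same grasp; the last joint's range is limited). The gripper opens to 94 mm and grips with 3 to 60 N. Pads are 16 mm wide; open, the fingers measure 119 mm over their backs; the gripper's body (75 mm by 177 mm) begins 78 mm behind the grasp point.
Start: joints at [1.27, 0.3, 1.521, -0, 1.321, -0.067], TCP at [0.127, 0.535, 0.405] pointing down, gripper open.
Joint ranges: [-3.03, 3.03], [-0.79, 2.21], [0.23, 2.52], [-1.04, 4.18], [0, 3.07], [-2.55, 2.55]. Speed limits (rad/s): [2.22, 2.22, 2.57, 3.14, 3.14, 3.14].

INTERFACE

Orientations are given as [roll, pitch, yaw] about the fixed x, y, z axes, in that order (R = Rz(yaw) Ry(pitch) Rx(roll)).
In Python, from station import telemetry, cams, workorder, finder gives the robot as it stands.
- The arm moves only by the tool jog_arm, never from a script. Its argument "rows" is a list of rows, each an object with "gripper": the finger opening in m, from 0 to 0.094; "slide": the shift along the tool's x, y, z in m, a list of three; "spin": the turn about the tool's z in rad. In form: [{"gripper": gripper, "slide": [tx, ty, tz], "spin": spin}, ...]. A call has 1 to 8 rows; each row is the pose to reach, as a shift and turn from the pose commanded when the call began, along the tool's axes at that moment; what a row does not reach only later rows make up. A row lasts 1/10 s, in which the tool goes at most 50 mm and 8.59 degrees, less where a joint would pass 70% of its speed; a pose out of reach is approached as far as the arm can. A call with a gripper value outside its range is refused whole. The fingers move at their own pace and stop on an object; "squeeze" is the grip in N (left out, the last holds). Time passes only in rows, so rows that repeat a pose let the fingers close. It gives the time, the measured TCP pose, the force, the opening and the grip force at its end, in the units of the state.
- telemetry.get_obs(): the state, without advancing time (a new reading comes with each control period).
- cams.camera(name): name is "side" or "top"; returns (picture, depth): 400x640x3 uint8, red, green, blue; 400x640 float32, m along the optical axis (not along the pixel's ray), 0 where there is no reading.
- cams.camera_info(name): a dict with "camera_matrix" (3x3 intrinsics, pixels), "k1" (the pictures are not rectified: a ray, as slopes to the right and down, at radius r is drawn at 1 + k1 r^2 times it, then the intrinsics apply), "R" (3x3) and "t" (3): a world point X has camera coordinates R X + t. Camera axes: x right, y down, z forward; pixel columns grow to the right and rows downward; lengths in m; the calibration is good to about 2 mm. A picture is of the moment at which its call begins. camera_info takes no time and is no camera call.
- workorder.hand_in(): hands the job in; it is judged then, once.
Trained networks look in the newest picture that a camera, given by its name, has taken for a name from the list of things; names that differ only in an ending like _2 or _b are one class to them, and where a whole thing is asked for, a point or a joint stands for the part that bears it (a point fixed in the world has none). Each returns a list of dicts, best first, with "confidence" (0 to 1); they miss things now and then, are a little off and sometimes report something else, mostly with a low value. They report only what shows in the picture. A call takes as long as a camera call. They do not tell look-alikes from the thing itself.
- finder.find_in(target, camera): "point" ([x, y, z] in m, in world coordinates, good to about 4 mm: the middle of the surface that is visible of it).
- finder.masks_of(target, camera): "region" (400x640 bool, what is visible of it).
The state is a dict: "time_s": time; "qpos": joint angles; "joint_vel": joint speeds; "tau": joint torques, N m; "ee_pos": TCP position; "eef_rot": TCP orientation; "force": force on the tool from outside, world axes, zero at the start; "moment": the same for the moment, N m; "grip_width": finger opening in m; "grip_force": force on a finger pad.
Only numpy, scipy, OpenCV 4.12 (cv2) and the standard library are available. Lean on these libraries where they do the work, as an engineer would, in place of code of your own. Each camera call takes 0.05 s, during which the arm holds its last target. There are 200 camera calls.

## Working session

There is one attempt and no reset: what is moved stays moved. The work goes in short steps, Python scripts to look and compute and a tool call to move; the robot and the scene stay as the last step left them, time stands still between calls to the robot, and variables do not carry over. Pictures are saved under pics/ and viewed, at most 14 in all, crops included, and the job is handed in when it is done.

Besides the shell and the picture viewer there is one more tool, called after "Request:" as name(argument=value, ...), one argument or row to a line, values as JSON. jog_arm: Moves the arm, as the interface text tells. Its arguments: {"type":"object","properties":{"rows":{"type":"array","items":{"type":"object","properties":{"gripper":{"type":"number"},"slide":{"type":"array","items":{"type":"number"}},"spin":{"type":"number"}}}},"squeeze":{"type":"number"}},"required":["rows"]}

```bash
mkdir -p pics; ls; python3 - <<'E'
from station import telemetry, cams
import cv2
o=telemetry.get_obs();print({k:o[k] for k in('time_s','ee_pos','eef_rot','grip_width')})
for n in('top','side'):
    p,d=cams.camera(n);cv2.imwrite(f'pics/{n}0.png',p[:,:,::-1]);i=cams.camera_info(n);print(n,i)
E
```

```text
pics
{'time_s': 0.0, 'ee_pos': array([0.12742015, 0.5350069 , 0.40409534]), 'eef_rot': array([-3.14044928e+00, -8.89120459e-05,  2.90774429e+00]), 'grip_width': 0.09383501321996167}
top {'camera_matrix': array([[461.35578343,   0.        , 317.08055948],
       [  0.        , 461.35578343, 210.13857559],
       [  0.        ,   0.        ,   1.        ]]), 'k1': 0.03231813589622386, 'R': array([[ 0.01575299, -0.99987416, -0.00187045],
       [-0.98786518, -0.01527465, -0.15456093],
       [ 0.15451291,  0.00428255, -0.98798149]]), 't': array([0.04449434, 0.46751037, 1.32849876])}
side {'camera_matrix': array([[442.79706338,   0.        , 315.15375044],
       [  0.        , 442.79706338, 205.80491073],
       [  0.        ,   0.        ,   1.        ]]), 'k1': -0.11362261735543111, 'R': array([[ 0.96988876, -0.24272765, -0.01997693],
       [-0.19577118, -0.72820434, -0.65680445],
       [ 0.14487731,  0.64093816, -0.75379628]]), 't': array([-0.42038311,  0.12644057,  1.27603365])}
```

View pics/top0.png

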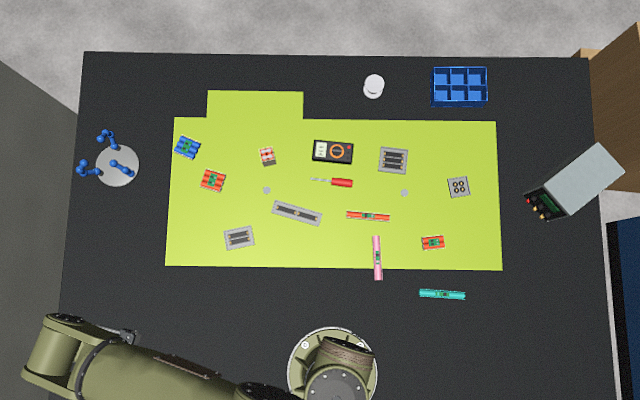

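View pics/side0.png

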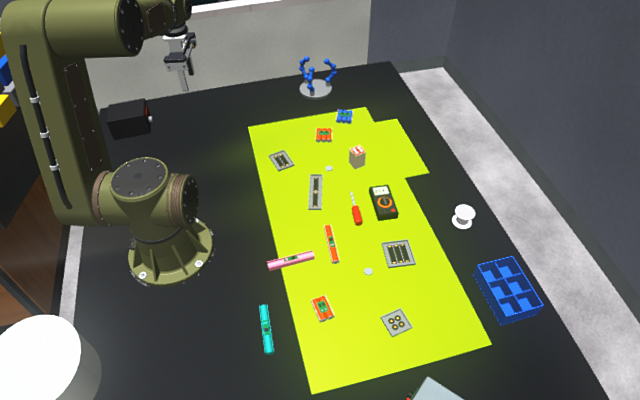

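```bash
cat > h.py <<'E'
from station import telemetry, cams, workorder, finder
import numpy as np, cv2
def cam_pts(name,uv,z):
    """world points at depth z(array) along optical axis for pixel uv"""
    i=cams.camera_info(name);K=i['camera_matrix'];k=i['k1']
    uv=np.atleast_2d(uv).astype(float)
    s=(uv-[K[0,2],K[1,2]])/[K[0,0],K[1,1]]
    u=s.copy()
    for _ in range(10): u=s/(1+k*(u**2).sum(1,keepdims=True))
    c=np.c_[u,np.ones(len(u))]*np.asarray(z).reshape(-1,1)
    return (c-i['t'])@i['R']
def cloud(name,d):
    v,u=np.indices(d.shape); return cam_pts(name,np.c_[u.ravel(),v.ravel()],d.ravel()).reshape(*d.shape,3)
def proj(name,X):
    i=cams.camera_info(name);c=np.atleast_2d(X)@i['R'].T+i['t'];s=c[:,:2]/c[:,2:]
    s=s*(1+i['k1']*(s**2).sum(1,keepdims=True));K=i['camera_matrix'];return s*K[0,0]+[K[0,2],K[1,2]]
E
python3 - <<'E'
from h import *
P={}
for n in('top','side'):
    p,d=cams.camera(n);C=cloud(n,d)
    for t in 'pack_pair pack_three pack_stick pack_block tray_pair tray_three tray_stick tray_block meter driver'.split():
        for m in finder.masks_of(t,n):
            if m['confidence']<.3: continue
            r=m['region']&(d>0);X=C[r]
            zt=np.percentile(X[:,2],90)
            top=X[X[:,2]>zt-.008] if 'tray' not in t else X
            (c,s,a)=cv2.minAreaRect((top[:,:2]*1000).astype(np.float32))
            v,u=np.nonzero(r);col=np.median(p[r],0)
            print(n,t,round(m['confidence'],2),'px',int(u.mean()),int(v.mean()),'n',r.sum(),'zt %.3f'%zt,'c',np.round(c,1),'s',np.round(s,1),'a',round(a,1),col)
E
```

```text
top pack_pair 0.85 px 432 242 n 318 zt 0.022 c [ 378.8 -292.8] s [39.8 64. ] a 7.8 [206.  126.   85.5]
top pack_pair 0.69 px 458 186 n 423 zt 0.009 c [ 551.6 -377.8] s [63.  64.8] a 10.6 [163. 165. 156.]
top pack_three 0.87 px 212 180 n 424 zt 0.023 c [556.5 371.6] s [64.3 59. ] a 74.7 [205. 127.  87.]
top pack_three 0.78 px 186 146 n 422 zt 0.024 c [661.4 454.2] s [64.7 58.9] a 66.6 [ 62.  135.5 186. ]
top pack_three 0.42 px 392 160 n 700 zt 0.009 c [ 630.3 -178.1] s [88.4 79.8] a 83.6 [148. 148. 137.]
top pack_stick 0.93 px 377 257 n 354 zt 0.022 c [ 331.7 -128. ] s [126.9  22.3] a 3.0 [222. 166. 171.]
top pack_stick 0.66 px 367 216 n 337 zt 0.021 c [ 455.  -100.9] s [127.3  22. ] a 85.5 [207. 140.  98.]
top pack_stick 0.63 px 440 293 n 259 zt 0.022 c [ 229.9 -312.3] s [127.1  17.7] a 89.1 [ 75. 194. 185.]
top pack_block 0.82 px 267 156 n 241 zt 0.068 c [627.6 202.7] s [40.  39.3] a 12.7 [203. 150. 122.]
top tray_pair 0.68 px 237 237 n 572 zt 0.009 c [384.3 287.2] s [60.4 89.1] a 11.6 [176. 177. 172.]
top tray_three 0.6 px 393 160 n 675 zt 0.008 c [ 632.7 -179.3] s [85.2 86.2] a 83
[... 1239 characters left out ...]

side tray_three 0.59 px 398 253 n 757 zt 0.008 c [ 630.2 -183.8] s [88.3 85. ] a 82.2 [142. 152. 120.]
side tray_stick 0.79 px 315 192 n 446 zt 0.008 c [459.6 110. ] s [152.8  40.1] a 75.4 [171. 177. 161.]
side tray_block 0.56 px 395 322 n 547 zt 0.008 c [ 550.4 -381.7] s [64.5 61.7] a 10.4 [176. 186. 165.]
side meter 0.97 px 382 202 n 765 zt 0.031 c [649.4   3.1] s [127.8  61.3] a 85.0 [84. 90. 54.]
side meter 0.6 px 315 191 n 478 zt 0.009 c [463.6 109.7] s [155.   44.4] a 73.9 [173. 180. 158.]
side meter 0.34 px 322 308 n 388 zt 0.020 c [ 377.7 -299.8] s [40.8 65.4] a 7.9 [239.5 143.   75.5]
side driver 0.6 px 357 215 n 130 zt 0.027 c [555.9 -28.5] s [64.5 22.3] a 82.6 [252.   76.   32.5]
```

The top picture shows the orange packs: pair (432,242), three (212,180), stick (367,216) and block (267,156). The trays are pair (238,237), three (392,160), stick (297,212) and block (458,187). The pink, turquoise and blue things are look-alikes. The side picture agrees. Next I'll refine the poses by fitting known rectangles in rectified views.

```bash
cat >> h.py <<'E'
from scipy.optimize import minimize
SZ=dict(pack_pair=(40,65,18.5),pack_three=(58.5,65,18.5),pack_stick=(21.5,131,18.5),pack_block=(40,40,65),
 tray_pair=(60,85,8),tray_three=(78.5,85,8),tray_stick=(41.5,151,8),tray_block=(60,60,8))
def rect(name,img,c,z,half=110):
    g=np.arange(-half,half+1)/1000.
    X,Y=np.meshgrid(c[0]+g,c[1]+g,indexing='ij')
    uv=proj(name,np.stack([X,Y,np.full_like(X,z)],-1).reshape(-1,3)).astype(np.float32).reshape(*X.shape,2)
    return cv2.remap(img,uv[...,0],uv[...,1],cv2.INTER_CUBIC)
def fit(name,pic,what,guess,z0=0.):
    """guess x,y(mm),angle deg of body x -> refined; mat distance map, soft box"""
    w,l,h=SZ[what];c=np.array(guess[:2])/1000
    f=cv2.cvtColor(pic,cv2.COLOR_RGB2LAB).astype(np.float32)
    r=rect(name,f,c,z0+h/1000);
    mat=np.median(r.reshape(-1,3),0) if what!='x' else 0
    D=np.clip(np.linalg.norm((r-mat)[...,1:],axis=-1)/35,0,1)  # chroma distance from mat
    g=np.arange(-110,111.);X,Y=np.meshgrid(g,g,indexing='ij')
    def cost(p):
        a=np.radians(p[2]);dx,dy=X-p[0],Y-p[1]
        u=np.cos(a)*dx+np.sin(a)*dy;v=-np.sin(a)*dx+np.cos(a)*dy
        s=1.5;m=1/(1+np.exp(np.clip((abs(u)-w/2)/s,-30,30)))/(1+np.exp(np.clip((abs(v)-l/2)/s,-30,30)))
        near=(abs(u)<w/2+12)&(abs(v)<l/2+12)
        return ((m-D)**2)[near].sum()/(w*l)
    best=min((minimize(cost,[0,0,guess[2]+da],method='Nelder-Mead',options=dict(initial_simplex=np.array([[0,0,guess[2]+da],[5,0,guess[2]+da],[0,5,guess[2]+da],[0,0,guess[2]+da+5]]))) for da in(-4,0,4)),key=lambda q:q.fun)
    return np.r_[guess[0]+best.x[0],guess[1]+best.x[1],best.x[2],best.fun]
E
python3 - <<'E'
from h import *
G=dict(pack_pair=(378,-296,7.8),pack_three=(556,368,-15.3),pack_stick=(455,-103,-4.5),pack_block=(627.6,202,12.7),
tray_pair=(384,284,11.6),tray_three=(631,-181,-7),tray_stick=(462,112,-14),tray_block=(550,-379,11))
for n in('top','side'):
    p,d=cams.camera(n)
    for k,g in G.items(): print(n,k,np.round(fit(n,p,k,g),2))
    if n=='top':
        t=[np.ascontiguousarray(cv2.resize(rect(n,p,np.array(G[k][:2])/1000,.01),(260,260))[::-1,::-1,::-1]) for k in('pack_three','tray_three','tray_pair','pack_pair','tray_block','pack_block')]
        cv2.imwrite('pics/tiles.png',np.vstack([np.hstack(t[:3]),np.hstack(t[3:])]))
E
```

```text
top pack_pair [ 3.7909e+02 -2.9188e+02  7.3500e+00  4.0000e-02]
top pack_three [ 5.5686e+02  3.6991e+02 -1.6260e+01  4.0000e-02]
top pack_stick [ 4.5532e+02 -9.9360e+01 -4.4900e+00  6.0000e-02]
top pack_block [6.2961e+02 2.0393e+02 1.5950e+01 2.9000e-01]
top tray_pair [3.8550e+02 2.8608e+02 1.2950e+01 3.0000e-02]
top tray_three [ 6.3132e+02 -1.7793e+02 -6.5500e+00  3.0000e-02]
top tray_stick [ 4.6300e+02  1.1472e+02 -1.5800e+01  3.0000e-02]
top tray_block [ 5.5109e+02 -3.7615e+02  1.0010e+01  4.0000e-02]
side pack_pair [ 3.7689e+02 -3.0243e+02  7.0000e+00  1.1000e-01]
side pack_three [ 5.5548e+02  3.6400e+02 -1.4040e+01  1.7000e-01]
side pack_stick [ 4.5270e+02 -1.0983e+02 -4.6900e+00  1.3000e-01]
side pack_block [6.2654e+02 2.0122e+02 1.4040e+01 5.2000e-01]
side tray_pair [3.8335e+02 2.7850e+02 1.2880e+01 1.0000e-01]
side tray_three [ 6.2837e+02 -1.8467e+02 -6.4000e+00  6.0000e-02]
side tray_stick [ 4.6044e+02  1.0751e+02 -1.5890e+01  5.0000e-02]
side tray_block [ 5.4828e+02 -3.8260e+02  9.8400e+00  6.0000e-02]
```

View pics/tiles.png

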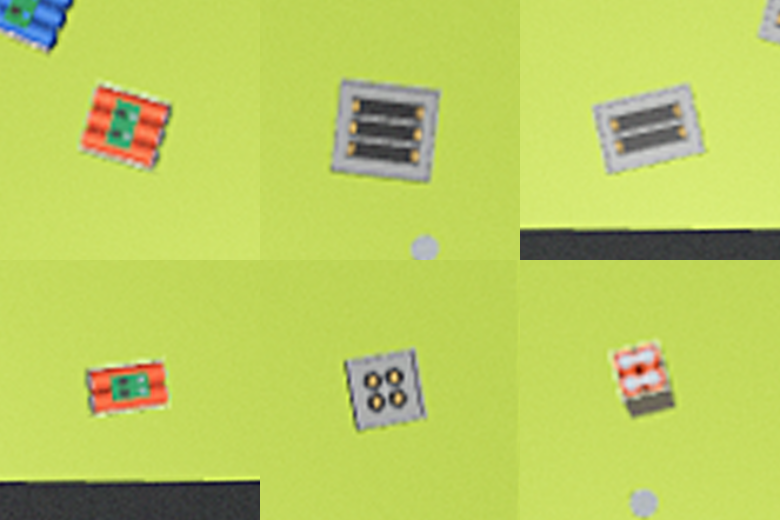

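The tiles confirm the orientations: cells in the three, pair and stick items run roughly along world y, and the red three pack is clear of the blue one. I'll start with pack_three, which is nearest the arm.

```bash
cat >> h.py <<'E'
from scipy.spatial.transform import Rotation as Ro
def plan(x,y,z,a):
    o=telemetry.get_obs();R=Ro.from_euler('xyz',o['eef_rot']).as_matrix();p=np.array(o['ee_pos'])
    s=R.T@(np.array([x,y,z])-p);yaw=np.degrees(o['eef_rot'][2]);d=(90+a-yaw+180)%360-180
    print('t',o['time_s'],'pos',np.round(p,4),'yaw',round(yaw,2),'-> slide',np.round(s,4),'spin',round(-np.radians(d),4),'rows',round(np.linalg.norm(s)/.05,1),round(abs(d)/8.59,1),'F',np.round(o['force'],1),'w',round(o['grip_width'],4))
E
python3 -c "
from h import *
plan(.556,.367,.33,-15.5)"
```

```text
t 1.3 pos [0.1274 0.535  0.4046] yaw 166.61 -> slide [-0.4558 -0.0642  0.0746] spin 1.6075 rows 9.3 10.7 F [ 0.4 -0.1  0.2] w 0.0941
```

Request:
jog_arm(
  rows=[
    {"slide":[-0.057,-0.008,0.009],"spin":0.15},
    {"slide":[-0.456,-0.064,0.075],"spin":1.607},
    {"slide":[-0.456,-0.064,0.075],"spin":1.607},
    {"slide":[-0.456,-0.064,0.075],"spin":1.607},
    {"slide":[-0.456,-0.064,0.075],"spin":1.607},
    {"slide":[-0.456,-0.064,0.075],"spin":1.607},
    {"slide":[-0.456,-0.064,0.075],"spin":1.607},
    {"slide":[-0.456,-0.064,0.075],"spin":1.607},
  ],
)

```text
$.rows[0]: bad value
```

```bash
python3 -c "
from h import *
plan(.556,.367,.33,-15.5)"
```

```text
t 1.3 pos [0.1274 0.535  0.4046] yaw 166.61 -> slide [-0.4558 -0.0642  0.0746] spin 1.6075 rows 9.3 10.7 F [ 0.4 -0.1  0.2] w 0.0941
```

Request:
jog_arm(
  rows=[
    {"gripper":0.094,"slide":[-0.456,-0.064,0.075],"spin":1.607},
    {"gripper":0.094,"slide":[-0.456,-0.064,0.075],"spin":1.607},
    {"gripper":0.094,"slide":[-0.456,-0.064,0.075],"spin":1.607},
    {"gripper":0.094,"slide":[-0.456,-0.064,0.075],"spin":1.607},
    {"gripper":0.094,"slide":[-0.456,-0.064,0.075],"spin":1.607},
    {"gripper":0.094,"slide":[-0.456,-0.064,0.075],"spin":1.607},
    {"gripper":0.094,"slide":[-0.456,-0.064,0.075],"spin":1.607},
    {"gripper":0.094,"slide":[-0.456,-0.064,0.075],"spin":1.607},
  ],
)

```text
time_s: 2.1
ee_pos: [0.4968, 0.39, 0.3401]
eef_rot: [3.141, -0.0, 1.702]
force: [-0.4, 0.1, 0.4]
grip_width: 0.0937
grip_force: 0.0
```

```bash
python3 -c "
from h import *
plan(.556,.367,.33,-15.5)"
```

```text
t 2.1 pos [0.4968 0.39   0.3401] yaw 97.49 -> slide [-0.0305  0.0557  0.0101] spin 0.4013 rows 1.3 2.7 F [-0.4  0.1  0.4] w 0.0937
```

Request:
jog_arm(
  rows=[
    {"gripper":0.094,"slide":[-0.03,0.055,0.01],"spin":0.4},
    {"gripper":0.094,"slide":[-0.03,0.055,0.01],"spin":0.4},
    {"gripper":0.094,"slide":[-0.03,0.055,0.01],"spin":0.4},
    {"gripper":0.094,"slide":[-0.03,0.055,0.01],"spin":0.4},
    {"gripper":0.094,"slide":[-0.03,0.055,0.01],"spin":0.4},
  ],
)

```text
time_s: 2.6
ee_pos: [0.5534, 0.369, 0.3304]
eef_rot: [-3.142, 0.0, 1.311]
force: [-0.9, 0.0, -0.0]
grip_width: 0.094
grip_force: 0.0
```

```bash
python3 - <<'E'
from h import *
o=telemetry.get_obs();R=Ro.from_euler('xyz',o['eef_rot']).as_matrix();p0=np.array(o['ee_pos'])
plan(.556,.367,.33,-15.5)
for n in('top','side'):
    p,d=cams.camera(n);C=cloud(n,d)
    L=(C-p0)@R; m=(d>0)&(abs(L[...,0])<.1)&(abs(L[...,1])<.12)&(L[...,2]>-.03)&(L[...,2]<.21)
    X=L[m]
    for lo in np.arange(-.03,.21,.02):
        q=X[(X[:,2]>=lo)&(X[:,2]<lo+.02)]
        if len(q)>5: print(n,'z%.2f'%lo,len(q),'x',np.round(np.percentile(q[:,0],[2,98])*1e3,1),'y',np.round(np.percentile(q[:,1],[2,50,98])*1e3,1))
    u=proj(n,p0-[0,0,.1])[0].astype(int);x0,y0=np.clip(u[0]-80,0,480),np.clip(u[1]-75,0,250)
    cv2.imwrite(f'pics/g_{n}.png',cv2.resize(p[y0:y0+150,x0:x0+160,::-1],(560,525)))
E
```

```text
t 2.6 pos [0.5534 0.369  0.3304] yaw 75.13 -> slide [-0.0013  0.003   0.0004] spin 0.011 rows 0.1 0.1 F [-0.9  0.  -0. ] w 0.094
top z-0.03 13 x [-31.6   9.9] y [-33.8   2.2   9.5]
top z-0.01 7 x [-21.5  25.7] y [-39.2 -32.8   4.5]
top z0.01 8 x [23.2 31.9] y [-39.8 -35.5 -33.1]
top z0.05 180 x [-30.5  10.3] y [50.3 75.3 88. ]
top z0.07 70 x [-30.7 -16.3] y [41.6 56.4 82.3]
top z0.09 9 x [-30.7 -15.3] y [50.5 73.5 79.3]
top z0.15 10 x [-7.  -4.2] y [47.2 52.8 57.1]
top z0.17 10 x [-6.3 -4. ] y [45.3 50.8 58.9]
side z-0.03 55 x [-38.  -21.2] y [-22.9   1.1  25. ]
side z-0.01 174 x [-41.    3.5] y [-37.6  -2.   33.3]
side z0.01 76 x [-38.7  10.3] y [-39.7 -20.6  16.1]
side z0.03 107 x [-27.4 -13.7] y [-39.9 -12.   16.1]
side z0.05 537 x [-38.2  26.5] y [-86.8   3.5  83.9]
side z0.07 246 x [-38.2  14.4] y [-78.8   0.2  78.7]
side z0.09 42 x [-38.1   7.2] y [-76.8  28.7  76.4]
side z0.11 38 x [-15.9   0.6] y [-58.9 -48.7  55.1]
side z0.13 39 x [-14.8  -4.9] y [-59.5 -49.4  55.6]
side z0.15 40 x [-16.    1.5] y [-57.2 -47.   55.8]
side z0.17 35 x [-17.   -6.9] y [-57.8 -47.8  56.2]
side z0.19 9 x [-14.7  -5.2] y [-51.4  49.5  55.9]
```

View pics/g_side.png

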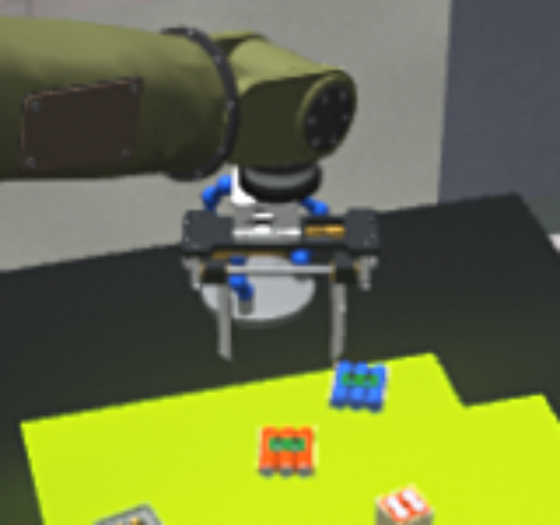

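The crop shows the open gripper hanging over pack_three, with the body well clear of everything. The two cameras disagree partly because visible side faces bias the flat fits, so I'll fit full box silhouettes instead.

```bash
cat >> h.py <<'E'
def sil(name,pic,what,guess,z0=0.,up=6):
    """fit the silhouette of a box (size SZ) in the picture; guess x,y mm, angle deg"""
    w,l,h=np.array(SZ[what])/1000
    B=np.array([[sx*w/2,sy*l/2,z0+sz*h] for sx in(-1,1) for sy in(-1,1) for sz in(0,1)])
    def hull(q):
        a=np.radians(q[2]);c,s=np.cos(a),np.sin(a)
        W=B@np.array([[c,s,0],[-s,c,0],[0,0,1]])+[q[0]/1000,q[1]/1000,0]
        return cv2.convexHull(proj(name,W).astype(np.float32))[:,0]
    H=hull(guess);x0,y0=np.floor(H.min(0)-7).astype(int);x1,y1=np.ceil(H.max(0)+8).astype(int)
    f=cv2.cvtColor(pic,cv2.COLOR_RGB2LAB).astype(np.float32)[y0:y1,x0:x1]
    big=cv2.resize(f,None,fx=up,fy=up,interpolation=cv2.INTER_LINEAR)
    edge=np.r_[f[:3].reshape(-1,3),f[-3:].reshape(-1,3),f[:,:3].reshape(-1,3),f[:,-3:].reshape(-1,3)]
    D=np.clip(np.linalg.norm((big-np.median(edge,0))[...,1:],axis=-1)/40,0,1)
    def cost(q):
        P=(hull(q)-[x0,y0]+.5)*up-.5
        m=np.zeros(D.shape,np.float32);cv2.fillConvexPoly(m,np.round(P*16).astype(np.int32),1,cv2.LINE_8,4)
        m=cv2.GaussianBlur(m,(0,0),up*.5);return ((m-D)**2).sum()/up**2
    g=np.array(guess[:3],float);best=None
    for da in(-4,0,4):
        s=np.array([g+[0,0,da],g+[6,0,da],g+[0,6,da],g+[0,0,da+6]])
        r=minimize(cost,s[0],method='Nelder-Mead',options=dict(initial_simplex=s))
        if best is None or r.fun<best.fun: best=r
    return np.r_[best.x,best.fun]
G=dict(pack_pair=(378,-296,7.3),pack_three=(556,368,-15.3),pack_stick=(455,-103,-4.5),pack_block=(627.6,202,14),
tray_pair=(384,284,12.9),tray_three=(631,-181,-6.5),tray_stick=(462,112,-15.8),tray_block=(550,-379,10))
E
python3 - <<'E'
from h import *
for k,g in G.items():
    r=[]
    for n in('top','side'):
        p=cv2.cvtColor(cv2.imread(f'pics/{n}0.png'),cv2.COLOR_BGR2RGB)
        r.append(sil(n,p,k,g))
    print(k,*[np.round(x,1) for x in r],'diff',np.round(r[0]-r[1],1)[:2])
E
```

```text
pack_pair [ 379.8 -293.9    7.     4.9] [ 377.8 -297.8    8.4    9.2] diff [2.  3.9]
pack_three [558.6 372.  -16.3   7. ] [556.3 366.8 -15.4  23.9] diff [2.3 5.2]
pack_stick [456.7 -99.7  -4.5   3.2] [ 454.3 -103.4   -4.3    7. ] diff [2.4 3.7]
pack_block [629.8 204.8  14.2   1.7] [627.2 200.6  13.9   0.9] diff [2.6 4.1]Traceback (most recent call last):
  File "<stdin>", line 6, in <module>
  File "h.py", line 66, in sil
    r=minimize(cost,s[0],method='Nelder-Mead',options=dict(initial_simplex=s))
    res = _minimize_neldermead(fun, x0, args, callback, bounds=bounds,
                               **options)
    fsim[k] = func(sim[k])
              ~~~~^^^^^^^^
    fx = function(np.copy(x), *(wrapper_args + args))
  File "h.py", line 60, in cost
    P=(hull(q)-[x0,y0]+.5)*up-.5
       ~~~~^^^
  File "h.py", line 53, in hull
    return cv2.convexHull(proj(name,W).astype(np.float32))[:,0]
                          ~~~~^^^^^^^^
  File "h.py", line 15, in proj
    i=cams.camera_info(name);c=np.atleast_2d(X)@i['R'].T+i['t'];s=c[:,:2]/c[:,2:]
ValueError: time passes only in moves, steps and waits
```

```bash
sed -i 's/cams\.camera_info(name)/info(name)/; 2a import functools\ninfo=functools.lru_cache(None)(cams.camera_info)' h.py
python3 - <<'E'
from h import *
for k,g in G.items():
    if 'tray' not in k: continue
    r=[]
    for n in('top','side'):
        p=cv2.cvtColor(cv2.imread(f'pics/{n}0.png'),cv2.COLOR_BGR2RGB)
        r.append(sil(n,p,k,g))
    print(k,*[np.round(x,1) for x in r],'diff',np.round(r[0]-r[1],1)[:2])
plan(.5575,.3694,.207,-15.8)
E
```

```text
tray_pair [385.8 286.5  12.9   3.6] [383.7 282.7  13.5   3.8] diff [2.1 3.8]
tray_three [ 632.4 -178.4   -6.6    3.9] [ 629.6 -182.5   -6.2    4.6] diff [2.8 4.1]
tray_stick [463.5 114.5 -15.8  15.6] [461.2 110.9 -16.1  35.8] diff [2.3 3.6]
tray_block [ 551.8 -377.2   10.     3.1] [ 549.4 -381.1    9.9    4.5] diff [2.4 3.9]
t 2.7 pos [0.5532 0.3692 0.3306] yaw 75.11 -> slide [0.0013 0.004  0.1236] spin 0.0158 rows 2.5 0.1 F [-0.4 -0.3  0.1] w 0.0943
```

Request:
jog_arm(
  rows=[
    {"gripper":0.094,"slide":[0.001,0.004,0.04],"spin":0.016},
    {"gripper":0.094,"slide":[0.001,0.004,0.08],"spin":0.016},
    {"gripper":0.094,"slide":[0.001,0.004,0.11],"spin":0.016},
    {"gripper":0.094,"slide":[0.001,0.004,0.1235],"spin":0.016},
    {"gripper":0.094,"slide":[0.001,0.004,0.1235],"spin":0.016},
  ],
)

```text
time_s: 3.2
ee_pos: [0.5574, 0.3689, 0.2055]
eef_rot: [-3.14, 0.002, 1.293]
force: [-0.7, -0.8, 0.9]
grip_width: 0.0945
grip_force: 0.0
```

```bash
python3 -c "
from h import *
plan(.5575,.3694,.207,-15.9)"
```

```text
t 3.2 pos [0.5574 0.3689 0.2055] yaw 74.09 -> slide [ 0.0005 -0.     -0.0015] spin -0.0001 rows 0.0 0.0 F [-0.7 -0.8  0.9] w 0.0945
```

Request:
jog_arm(
  rows=[
    {"gripper":0.094,"slide":[0,0,-0.001],"spin":0},
    {"gripper":0.05,"slide":[0,0,-0.001],"spin":0},
    {"gripper":0.05,"slide":[0,0,-0.001],"spin":0},
    {"gripper":0.05,"slide":[0,0,-0.001],"spin":0},
    {"gripper":0.05,"slide":[0,0,-0.001],"spin":0},
    {"gripper":0.05,"slide":[0,0,-0.001],"spin":0},
    {"gripper":0.05,"slide":[0,0,-0.001],"spin":0},
  ],
  squeeze=20,
)

```text
time_s: 3.9
ee_pos: [0.5578, 0.3688, 0.208]
eef_rot: [3.141, -0.0, 1.292]
force: [0.1, -0.3, 2.2]
grip_width: 0.0582
grip_force: 20.0
```

```bash
python3 -c "
from h import *
plan(.5575,.3694,.33,-15.9)"
```

```text
t 3.9 pos [0.5578 0.3688 0.208 ] yaw 74.02 -> slide [ 0.0005 -0.0004 -0.122 ] spin -0.0015 rows 2.4 0.0 F [ 0.1 -0.3  2.2] w 0.0582
```

Request:
jog_arm(
  rows=[
    {"gripper":0.05,"slide":[0,0,-0.02],"spin":0},
    {"gripper":0.05,"slide":[0,0,-0.06],"spin":0},
    {"gripper":0.05,"slide":[0,0,-0.1],"spin":0},
    {"gripper":0.05,"slide":[0,0,-0.12],"spin":0},
    {"gripper":0.05,"slide":[0,0,-0.12],"spin":0},
  ],
)

```text
time_s: 4.4
ee_pos: [0.5579, 0.3689, 0.3311]
eef_rot: [3.138, -0.004, 1.292]
force: [-1.0, -0.1, -1.8]
grip_width: 0.0583
grip_force: 20.0
```

```bash
python3 -c "
from h import *
plan(.631,-.1805,.325,-6.4)"
```

```text
t 4.4 pos [0.5579 0.3689 0.3311] yaw 74.02 -> slide [-0.508   0.2215  0.005 ] spin -0.1672 rows 11.1 1.1 F [-1.  -0.1 -1.8] w 0.0583
```

Request:
jog_arm(
  rows=[
    {"gripper":0.05,"slide":[-0.018,0.008,0],"spin":0},
    {"gripper":0.05,"slide":[-0.055,0.024,0],"spin":-0.03},
    {"gripper":0.05,"slide":[-0.096,0.042,0],"spin":-0.06},
    {"gripper":0.05,"slide":[-0.137,0.06,0],"spin":-0.1},
    {"gripper":0.05,"slide":[-0.178,0.078,0],"spin":-0.13},
    {"gripper":0.05,"slide":[-0.22,0.096,0],"spin":-0.167},
    {"gripper":0.05,"slide":[-0.26,0.113,0],"spin":-0.167},
    {"gripper":0.05,"slide":[-0.29,0.126,0],"spin":-0.167},
  ],
)

```text
time_s: 5.2
ee_pos: [0.5985, 0.0519, 0.3257]
eef_rot: [-3.138, 0.001, 1.457]
force: [0.4, 0.6, -0.7]
grip_width: 0.0581
grip_force: 20.0
```

```bash
python3 -c "
from h import *
plan(.631,-.1805,.325,-6.4)"
```

```text
t 5.2 pos [0.5985 0.0519 0.3257] yaw 83.49 -> slide [-0.2272  0.0586  0.0006] spin -0.0019 rows 4.7 0.0 F [ 0.4  0.6 -0.7] w 0.0581
```

Request:
jog_arm(
  rows=[
    {"gripper":0.05,"slide":[-0.04,0.01,0],"spin":0},
    {"gripper":0.05,"slide":[-0.082,0.02,0],"spin":0},
    {"gripper":0.05,"slide":[-0.125,0.032,0],"spin":0},
    {"gripper":0.05,"slide":[-0.168,0.043,0],"spin":0},
    {"gripper":0.05,"slide":[-0.205,0.052,0],"spin":0},
    {"gripper":0.05,"slide":[-0.227,0.0585,0.02],"spin":-0.002},
    {"gripper":0.05,"slide":[-0.227,0.0585,0.04],"spin":-0.002},
    {"gripper":0.05,"slide":[-0.227,0.0585,0.06],"spin":-0.002},
  ],
)

```text
time_s: 6.0
ee_pos: [0.6307, -0.1785, 0.2645]
eef_rot: [-3.138, -0.001, 1.459]
force: [-0.1, -0.0, -1.0]
grip_width: 0.0585
grip_force: 20.0
```

Request:
jog_arm(
  rows=[
    {"gripper":0.05,"slide":[0,0,0.01],"spin":0},
    {"gripper":0.05,"slide":[0,0,0.01],"spin":0},
    {"gripper":0.05,"slide":[0,0,0.01],"spin":0},
  ],
)

```text
time_s: 6.3
ee_pos: [0.6317, -0.177, 0.258]
eef_rot: [-3.141, 0.0, 1.461]
force: [0.3, 1.0, -0.2]
grip_width: 0.0579
grip_force: 20.0
```

```bash
python3 - <<'E'
from h import *
plan(.631,-.1805,.2115,-6.4)
o=telemetry.get_obs()
for n in('side','top'):
    p,d=cams.camera(n);cv2.imwrite(f'pics/h1_{n}.png',p[:,:,::-1])
    u=proj(n,np.array(o['ee_pos'])-[0,0,.15])[0].astype(int);print(u)
    if n=='side': cv2.imwrite('pics/h1c.png',cv2.resize(p[u[1]-70:u[1]+70,u[0]-80:u[0]+80,::-1],(640,560)))
E
```

```text
t 6.3 pos [ 0.6317 -0.177   0.258 ] yaw 83.7 -> slide [-0.0036 -0.0003  0.0465] spin 0.0018 rows 0.9 0.0 F [ 0.3  1.  -0.2] w 0.0579
[402 228]
[398 150]
```

View pics/h1c.png

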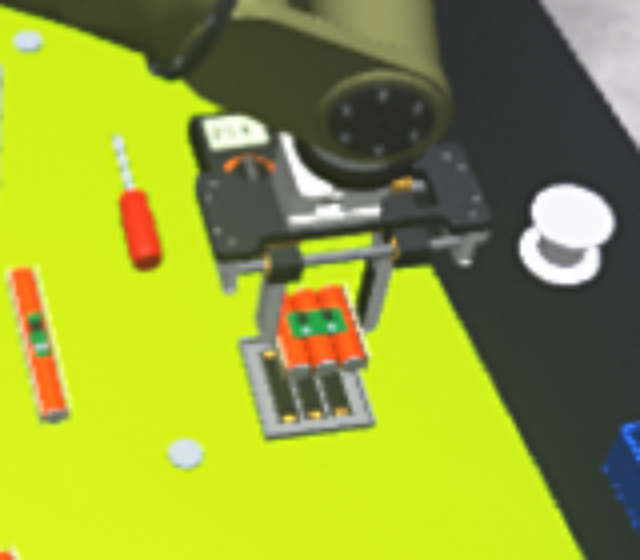

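The crop shows pack_three held level and square above its tray, between the fingers. Lowering it now.

Request:
jog_arm(
  rows=[
    {"gripper":0.05,"slide":[-0.0035,0,0.015],"spin":0.002},
    {"gripper":0.05,"slide":[-0.0035,0,0.03],"spin":0.002},
    {"gripper":0.05,"slide":[-0.0035,0,0.04],"spin":0.002},
    {"gripper":0.05,"slide":[-0.0035,0,0.045],"spin":0.002},
    {"gripper":0.05,"slide":[-0.0035,0,0.0465],"spin":0.002},
    {"gripper":0.05,"slide":[-0.0035,0,0.0465],"spin":0.002},
    {"gripper":0.05,"slide":[-0.0035,0,0.0465],"spin":0.002},
  ],
)

```text
time_s: 7.1
ee_pos: [0.6315, -0.1803, 0.2114]
eef_rot: [3.141, 0.0, 1.459]
force: [-0.0, -0.0, -0.9]
grip_width: 0.0582
grip_force: 20.0
```

```bash
python3 - <<'E'
from h import *
plan(.631,-.1805,.2115,-6.4);plan(.631,-.1805,.2115,-6.4)
E
```

```text
t 7.1 pos [ 0.6315 -0.1803  0.2114] yaw 83.59 -> slide [-0.0003 -0.0004 -0.0001] spin -0.0002 rows 0.0 0.0 F [-0.  -0.  -0.9] w 0.0582
t 7.1 pos [ 0.6315 -0.1803  0.2114] yaw 83.59 -> slide [-0.0003 -0.0004 -0.0001] spin -0.0002 rows 0.0 0.0 F [-0.  -0.  -0.9] w 0.0582
```

Lower until there is a slight contact, then open gently (by 12 mm) and lift.

Request:
jog_arm(
  rows=[
    {"gripper":0.05,"slide":[0,0,0.0005],"spin":0},
    {"gripper":0.05,"slide":[0,0,0.0008],"spin":0},
    {"gripper":0.05,"slide":[0,0,0.0008],"spin":0},
  ],
)

```text
time_s: 7.4
ee_pos: [0.6315, -0.1803, 0.2109]
eef_rot: [3.141, 0.0, 1.459]
force: [-0.5, 0.4, 2.6]
grip_width: 0.0584
grip_force: 20.0
```

Request:
jog_arm(
  rows=[
    {"gripper":0.066,"slide":[0,0,0],"spin":0},
    {"gripper":0.072,"slide":[0,0,0],"spin":0},
    {"gripper":0.075,"slide":[0,0,0],"spin":0},
    {"gripper":0.075,"slide":[0,0,0],"spin":0},
    {"gripper":0.075,"slide":[0,0,-0.03],"spin":0},
    {"gripper":0.075,"slide":[0,0,-0.07],"spin":0},
    {"gripper":0.075,"slide":[0,0,-0.11],"spin":0},
    {"gripper":0.075,"slide":[0,0,-0.12],"spin":0},
  ],
)

```text
time_s: 8.2
ee_pos: [0.6316, -0.1803, 0.3356]
eef_rot: [3.135, 0.001, 1.459]
force: [-0.5, 0.2, 0.0]
grip_width: 0.0751
grip_force: 0.0
```

```bash
python3 - <<'E'
from h import *
plan(.4555,-.1015,.32,-4.4)
E
```

```text
t 8.2 pos [ 0.6316 -0.1803  0.3356] yaw 83.59 -> slide [ 0.0587 -0.1839  0.0143] spin -0.0352 rows 3.9 0.2 F [-0.5  0.2  0. ] w 0.0751
```

Request:
jog_arm(
  rows=[
    {"gripper":0.05,"slide":[0.0585,-0.184,0.014],"spin":-0.035},
    {"gripper":0.05,"slide":[0.0585,-0.184,0.014],"spin":-0.035},
    {"gripper":0.05,"slide":[0.0585,-0.184,0.014],"spin":-0.035},
    {"gripper":0.05,"slide":[0.0585,-0.184,0.014],"spin":-0.035},
    {"gripper":0.05,"slide":[0.0585,-0.184,0.05],"spin":-0.035},
    {"gripper":0.05,"slide":[0.0585,-0.184,0.06],"spin":-0.035},
    {"gripper":0.05,"slide":[0.0585,-0.184,0.06],"spin":-0.035},
  ],
)

```text
time_s: 8.9
ee_pos: [0.4552, -0.1017, 0.2693]
eef_rot: [-3.138, -0.001, 1.494]
force: [0.5, -0.2, 0.7]
grip_width: 0.05
grip_force: 0.0
```

```bash
python3 - <<'E'
from h import *
plan(.4555,-.1015,.207,-4.4)
for n in('side','top'):
    p,d=cams.camera(n)
    print(n,'on tray', np.round(sil(n,p,'tray_three',G['tray_three']),1))
    cv2.imwrite(f'pics/p3_{n}.png',p[:,:,::-1])
    u=proj(n,[.631,-.18,.02])[0].astype(int)
    cv2.imwrite(f'pics/p3c_{n}.png',cv2.resize(p[u[1]-30:u[1]+30,u[0]-30:u[0]+30,::-1],(400,400),interpolation=cv2.INTER_CUBIC))
cv2.imwrite('pics/p3.png',np.hstack([cv2.imread('pics/p3c_side.png'),cv2.imread('pics/p3c_top.png')]))
E
```

```text
t 8.9 pos [ 0.4552 -0.1017  0.2693] yaw 85.58 -> slide [0.0002 0.0005 0.0623] spin -0.0003 rows 1.2 0.0 F [ 0.5 -0.2  0.7] w 0.05
side on tray [ 629.6 -182.5   -6.3    5. ]
top on tray [ 631.3 -178.3   -5.3  220. ]
```

View pics/p3.png

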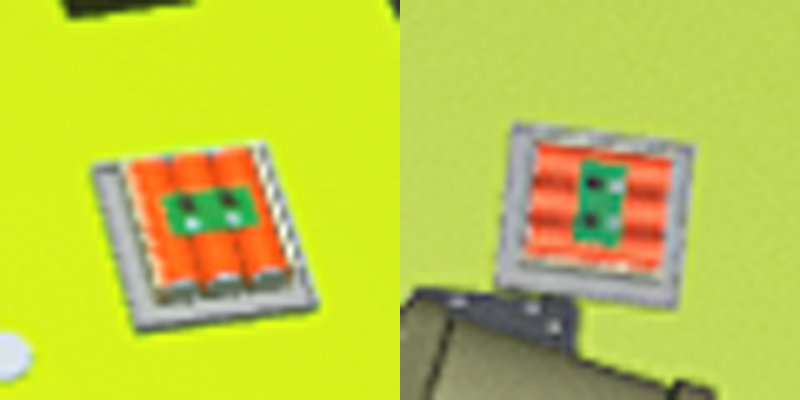

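Pack_three sits in its tray, centred once parallax is allowed for. Next is the stick.

Request:
jog_arm(
  rows=[
    {"gripper":0.05,"slide":[0,0,0.03],"spin":0},
    {"gripper":0.05,"slide":[0,0,0.055],"spin":0},
    {"gripper":0.05,"slide":[0,0,0.0625],"spin":0},
    {"gripper":0.05,"slide":[0,0,0.0625],"spin":0},
    {"gripper":0.015,"slide":[0,0,0.0625],"spin":0},
    {"gripper":0.015,"slide":[0,0,0.0625],"spin":0},
    {"gripper":0.015,"slide":[0,0,0.0625],"spin":0},
    {"gripper":0.015,"slide":[0,0,0.0625],"spin":0},
  ],
  squeeze=20,
)

```text
time_s: 9.8
ee_pos: [0.4552, -0.1016, 0.2086]
eef_rot: [3.141, 0.0, 1.494]
force: [2.5, 0.3, -0.2]
grip_width: 0.0214
grip_force: 2.2
```

Request:
jog_arm(
  rows=[
    {"gripper":0.015,"slide":[0,0,0],"spin":0},
    {"gripper":0.015,"slide":[0,0,-0.02],"spin":0},
    {"gripper":0.015,"slide":[0,0,-0.05],"spin":0},
    {"gripper":0.015,"slide":[0,0,-0.08],"spin":0},
    {"gripper":0.015,"slide":[0,0,-0.1],"spin":0},
    {"gripper":0.015,"slide":[0,0,-0.1],"spin":0},
  ],
)

```text
time_s: 10.4
ee_pos: [0.4554, -0.1017, 0.3103]
eef_rot: [3.137, 0.001, 1.494]
force: [-0.8, 0.2, -1.6]
grip_width: 0.0212
grip_force: 20.0
```

```bash
python3 - <<'E'
from h import *
plan(.4624,.1127,.307,-15.95)
E
```

```text
t 10.4 pos [ 0.4554 -0.1017  0.3103] yaw 85.59 -> slide [ 0.2143 -0.0095  0.0031] spin 0.2015 rows 4.3 1.3 F [-0.8  0.2 -1.6] w 0.0212
```

Request:
jog_arm(
  rows=[
    {"gripper":0.015,"slide":[0.02,-0.001,0],"spin":0.03},
    {"gripper":0.015,"slide":[0.055,-0.003,0],"spin":0.08},
    {"gripper":0.015,"slide":[0.095,-0.005,0],"spin":0.14},
    {"gripper":0.015,"slide":[0.135,-0.007,0],"spin":0.2},
    {"gripper":0.015,"slide":[0.175,-0.008,0.003],"spin":0.2},
    {"gripper":0.015,"slide":[0.205,-0.009,0.003],"spin":0.2},
    {"gripper":0.015,"slide":[0.214,-0.0095,0.03],"spin":0.2},
    {"gripper":0.015,"slide":[0.214,-0.0095,0.06],"spin":0.2},
  ],
)

```text
time_s: 11.2
ee_pos: [0.4617, 0.1139, 0.2467]
eef_rot: [3.141, -0.0, 1.296]
force: [0.2, -0.8, -1.2]
grip_width: 0.0215
grip_force: 20.0
```

Request:
jog_arm(
  rows=[
    {"gripper":0.015,"slide":[0,0,0.01],"spin":0},
    {"gripper":0.015,"slide":[0,0,0.01],"spin":0},
    {"gripper":0.015,"slide":[0,0,0.01],"spin":0},
  ],
)

```text
time_s: 11.5
ee_pos: [0.4623, 0.1123, 0.2386]
eef_rot: [3.141, -0.0, 1.293]
force: [0.1, 0.1, -0.6]
grip_width: 0.0212
grip_force: 20.0
```

```bash
python3 - <<'E'
from h import *
plan(.4624,.1127,.212,-15.95)
E
```

```text
t 11.5 pos [0.4623 0.1123 0.2386] yaw 74.1 -> slide [ 0.0004 -0.0001  0.0266] spin 0.0009 rows 0.5 0.0 F [ 0.1  0.1 -0.6] w 0.0212
```

Request:
jog_arm(
  rows=[
    {"gripper":0.015,"slide":[0,0,0.015],"spin":0},
    {"gripper":0.015,"slide":[0,0,0.023],"spin":0},
    {"gripper":0.015,"slide":[0,0,0.0265],"spin":0},
    {"gripper":0.015,"slide":[0,0,0.0265],"spin":0},
    {"gripper":0.015,"slide":[0,0,0.027],"spin":0},
    {"gripper":0.015,"slide":[0,0,0.027],"spin":0},
  ],
)

```text
time_s: 12.1
ee_pos: [0.4622, 0.1125, 0.2115]
eef_rot: [3.141, -0.0, 1.294]
force: [-0.3, -1.0, 1.1]
grip_width: 0.0212
grip_force: 20.0
```

Request:
jog_arm(
  rows=[
    {"gripper":0.015,"slide":[0,0,0.0006],"spin":0},
    {"gripper":0.015,"slide":[0,0,0.0006],"spin":0},
    {"gripper":0.015,"slide":[0,0,0.0006],"spin":0},
  ],
)

```text
time_s: 12.4
ee_pos: [0.4622, 0.1125, 0.2115]
eef_rot: [3.141, -0.0, 1.294]
force: [-4.5, -1.5, 12.6]
grip_width: 0.0213
grip_force: 20.0
```

Contact with the tray floor. I'll open, lift, and go to pack_pair.

Request:
jog_arm(
  rows=[
    {"gripper":0.015,"slide":[0,0,-0.0005],"spin":0},
    {"gripper":0.03,"slide":[0,0,-0.0005],"spin":0},
    {"gripper":0.038,"slide":[0,0,-0.0005],"spin":0},
    {"gripper":0.04,"slide":[0,0,-0.0005],"spin":0},
    {"gripper":0.04,"slide":[0,0,-0.03],"spin":0},
    {"gripper":0.04,"slide":[0,0,-0.07],"spin":0},
    {"gripper":0.04,"slide":[0,0,-0.11],"spin":0},
    {"gripper":0.04,"slide":[0,0,-0.11],"spin":0},
  ],
)

```text
time_s: 13.2
ee_pos: [0.4627, 0.1127, 0.3251]
eef_rot: [3.134, -0.003, 1.294]
force: [-0.5, -0.5, -1.0]
grip_width: 0.0397
grip_force: 0.0
```

```bash
python3 - <<'E'
from h import *
plan(.3788,-.2959,.29,7.5)
E
```

```text
t 13.2 pos [0.4627 0.1127 0.3251] yaw 74.13 -> slide [-0.416   0.0308  0.0339] spin -0.4078 rows 8.4 2.7 F [-0.5 -0.5 -1. ] w 0.0397
```

Request:
jog_arm(
  rows=[
    {"gripper":0.07,"slide":[-0.416,0.031,0.0],"spin":-0.408},
    {"gripper":0.07,"slide":[-0.416,0.031,0.0],"spin":-0.408},
    {"gripper":0.07,"slide":[-0.416,0.031,0.0],"spin":-0.408},
    {"gripper":0.07,"slide":[-0.416,0.031,0.0],"spin":-0.408},
    {"gripper":0.07,"slide":[-0.416,0.031,0.0],"spin":-0.408},
    {"gripper":0.07,"slide":[-0.416,0.031,0.0],"spin":-0.408},
    {"gripper":0.07,"slide":[-0.416,0.031,0.0],"spin":-0.408},
    {"gripper":0.07,"slide":[-0.416,0.031,0.0],"spin":-0.408},
  ],
)

```text
time_s: 14.0
ee_pos: [0.3851, -0.2599, 0.3198]
eef_rot: [-3.141, -0.0, 1.702]
force: [1.1, -0.1, 0.2]
grip_width: 0.07
grip_force: 0.0
```

Request:
jog_arm(
  rows=[
    {"gripper":0.07,"slide":[0,0,0],"spin":0},
    {"gripper":0.07,"slide":[0,0,0],"spin":0},
  ],
)

```text
time_s: 14.2
ee_pos: [0.3857, -0.2586, 0.3196]
eef_rot: [-3.141, -0.001, 1.699]
force: [-1.3, 0.3, 0.6]
grip_width: 0.0699
grip_force: 0.0
```

```bash
python3 - <<'E'
from h import *
plan(.3788,-.2959,.207,7.5)
for n in('side','top'):
    p,d=cams.camera(n)
    cv2.imwrite(f'pics/ps_{n}.png',p[:,:,::-1])
    u=proj(n,[.4624,.1127,.02])[0].astype(int)
    cv2.imwrite(f'pics/psc_{n}.png',cv2.resize(p[u[1]-30:u[1]+30,u[0]-30:u[0]+30,::-1],(400,400),interpolation=cv2.INTER_CUBIC))
cv2.imwrite('pics/ps.png',np.hstack([cv2.imread('pics/psc_side.png'),cv2.imread('pics/psc_top.png')]))
E
```

```text
t 14.2 pos [ 0.3857 -0.2586  0.3196] yaw 97.37 -> slide [-0.0362 -0.0115  0.1126] spin -0.0022 rows 2.4 0.0 F [-1.3  0.3  0.6] w 0.0699
```

View pics/ps.png

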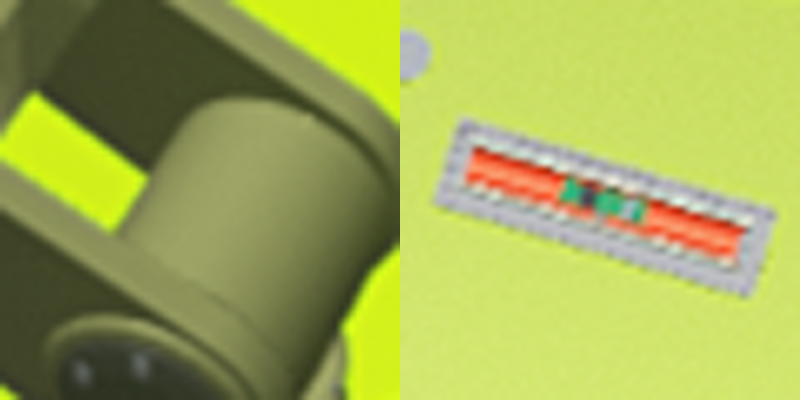

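The stick lies straight and centred in its tray. Next, pack_pair.

Request:
jog_arm(
  rows=[
    {"gripper":0.07,"slide":[-0.036,-0.0115,0.0],"spin":-0.002},
    {"gripper":0.07,"slide":[-0.036,-0.0115,0.03],"spin":-0.002},
    {"gripper":0.07,"slide":[-0.036,-0.0115,0.06],"spin":-0.002},
    {"gripper":0.07,"slide":[-0.036,-0.0115,0.06],"spin":-0.002},
  ],
)

```text
time_s: 14.7
ee_pos: [0.3793, -0.2936, 0.2575]
eef_rot: [-3.138, -0.005, 1.706]
force: [-0.3, -0.1, 0.4]
grip_width: 0.0701
grip_force: 0.0
```

```bash
python3 - <<'E'
from h import *
plan(.3788,-.2959,.207,7.5)
E
```

```text
t 14.7 pos [ 0.3793 -0.2936  0.2575] yaw 97.72 -> slide [-0.0025 -0.0006  0.0505] spin 0.0039 rows 1.0 0.0 F [-0.3 -0.1  0.4] w 0.0701
```

Request:
jog_arm(
  rows=[
    {"gripper":0.07,"slide":[-0.001,0,0.03],"spin":0},
    {"gripper":0.07,"slide":[-0.001,0,0.045],"spin":0},
    {"gripper":0.07,"slide":[-0.001,0,0.051],"spin":0},
    {"gripper":0.07,"slide":[-0.001,0,0.051],"spin":0},
    {"gripper":0.07,"slide":[-0.001,0,0.051],"spin":0},
  ],
)

```text
time_s: 15.2
ee_pos: [0.38, -0.2961, 0.2107]
eef_rot: [3.141, 0.001, 1.705]
force: [-0.0, -0.5, 0.0]
grip_width: 0.07
grip_force: 0.0
```

```bash
python3 - <<'E'
from h import *
plan(.3788,-.2959,.2075,7.5)
E
```

```text
t 15.2 pos [ 0.38   -0.2961  0.2107] yaw 97.66 -> slide [ 0.0004 -0.0012  0.0032] spin 0.0029 rows 0.1 0.0 F [-0.  -0.5  0. ] w 0.07
```

Request:
jog_arm(
  rows=[
    {"gripper":0.07,"slide":[0,-0.001,0.003],"spin":0.002},
    {"gripper":0.07,"slide":[0,-0.001,0.003],"spin":0.002},
    {"gripper":0.032,"slide":[0,-0.001,0.003],"spin":0.002},
    {"gripper":0.032,"slide":[0,-0.001,0.003],"spin":0.002},
    {"gripper":0.032,"slide":[0,-0.001,0.003],"spin":0.002},
    {"gripper":0.032,"slide":[0,-0.001,0.003],"spin":0.002},
    {"gripper":0.032,"slide":[0,-0.001,0.003],"spin":0.002},
    {"gripper":0.032,"slide":[0,-0.001,0.003],"spin":0.002},
  ],
  squeeze=20,
)

```text
time_s: 16.0
ee_pos: [0.3785, -0.2964, 0.2065]
eef_rot: [-3.142, -0.0, 1.702]
force: [0.2, -0.1, 0.6]
grip_width: 0.0397
grip_force: 20.0
```

```bash
python3 - <<'E'
from h import *
plan(.3788,-.2959,.2075,7.5)
E
```

```text
t 16.0 pos [ 0.3785 -0.2964  0.2065] yaw 97.51 -> slide [ 0.0004  0.0003 -0.001 ] spin 0.0001 rows 0.0 0.0 F [ 0.2 -0.1  0.6] w 0.0397
```

Request:
jog_arm(
  rows=[
    {"gripper":0.032,"slide":[0,0,0],"spin":0},
    {"gripper":0.032,"slide":[0,0,-0.02],"spin":0},
    {"gripper":0.032,"slide":[0,0,-0.05],"spin":0},
    {"gripper":0.032,"slide":[0,0,-0.09],"spin":0},
    {"gripper":0.032,"slide":[0,0,-0.1],"spin":0},
    {"gripper":0.032,"slide":[0,0,-0.1],"spin":0},
  ],
)

```text
time_s: 16.6
ee_pos: [0.3786, -0.2964, 0.3075]
eef_rot: [3.14, 0.002, 1.702]
force: [0.2, 0.6, -1.1]
grip_width: 0.0394
grip_force: 20.0
```

```bash
python3 - <<'E'
from h import *
plan(.3848,.2846,.31,13.1)
E
```

```text
t 16.6 pos [ 0.3786 -0.2964  0.3075] yaw 97.51 -> slide [ 0.5752  0.0821 -0.0035] spin -0.0976 rows 11.6 0.7 F [ 0.2  0.6 -1.1] w 0.0394
```

Request:
jog_arm(
  rows=[
    {"gripper":0.032,"slide":[0.02,0.003,0],"spin":0},
    {"gripper":0.032,"slide":[0.055,0.008,0],"spin":-0.02},
    {"gripper":0.032,"slide":[0.095,0.0135,0],"spin":-0.05},
    {"gripper":0.032,"slide":[0.14,0.02,0],"spin":-0.098},
    {"gripper":0.032,"slide":[0.185,0.0265,0],"spin":-0.098},
    {"gripper":0.032,"slide":[0.23,0.033,0],"spin":-0.098},
    {"gripper":0.032,"slide":[0.275,0.039,0],"spin":-0.098},
    {"gripper":0.032,"slide":[0.31,0.044,0],"spin":-0.098},
  ],
)

```text
time_s: 17.4
ee_pos: [0.3809, 0.0188, 0.305]
eef_rot: [-3.139, -0.001, 1.8]
force: [0.7, -0.2, -1.3]
grip_width: 0.0394
grip_force: 20.0
```

```bash
python3 - <<'E'
from h import *
plan(.3848,.2846,.31,13.1)
E
```

```text
t 17.4 pos [0.3809 0.0188 0.305 ] yaw 103.16 -> slide [ 0.2579  0.0643 -0.005 ] spin 0.001 rows 5.3 0.0 F [ 0.7 -0.2 -1.3] w 0.0394
```

Request:
jog_arm(
  rows=[
    {"gripper":0.032,"slide":[0.04,0.01,0],"spin":0},
    {"gripper":0.032,"slide":[0.085,0.021,0],"spin":0},
    {"gripper":0.032,"slide":[0.13,0.032,0],"spin":0},
    {"gripper":0.032,"slide":[0.175,0.044,0],"spin":0},
    {"gripper":0.032,"slide":[0.215,0.054,0],"spin":0},
    {"gripper":0.032,"slide":[0.245,0.061,0],"spin":0},
    {"gripper":0.032,"slide":[0.258,0.064,0.03],"spin":0},
    {"gripper":0.032,"slide":[0.258,0.064,0.05],"spin":0},
  ],
)

```text
time_s: 18.2
ee_pos: [0.3845, 0.2838, 0.2533]
eef_rot: [-3.139, 0.001, 1.802]
force: [0.1, -0.3, -1.1]
grip_width: 0.04
grip_force: 20.0
```

Request:
jog_arm(
  rows=[
    {"gripper":0.032,"slide":[0,0,0.015],"spin":0},
    {"gripper":0.032,"slide":[0,0,0.015],"spin":0},
    {"gripper":0.032,"slide":[0,0,0.015],"spin":0},
    {"gripper":0.032,"slide":[0,0,0.015],"spin":0},
  ],
)

```text
time_s: 18.6
ee_pos: [0.3855, 0.2825, 0.2418]
eef_rot: [3.141, -0.0, 1.8]
force: [-0.8, -0.5, -1.1]
grip_width: 0.0395
grip_force: 20.0
```

```bash
python3 - <<'E'
from h import *
plan(.3848,.2846,.2105,13.1)
E
```

```text
t 18.6 pos [0.3855 0.2825 0.2418] yaw 103.11 -> slide [ 0.0022 -0.0002  0.0313] spin 0.0001 rows 0.6 0.0 F [-0.8 -0.5 -1.1] w 0.0395
```

Request:
jog_arm(
  rows=[
    {"gripper":0.032,"slide":[0.002,0,0.015],"spin":0},
    {"gripper":0.032,"slide":[0.002,0,0.025],"spin":0},
    {"gripper":0.032,"slide":[0.002,0,0.03],"spin":0},
    {"gripper":0.032,"slide":[0.002,0,0.031],"spin":0},
    {"gripper":0.032,"slide":[0.002,0,0.031],"spin":0},
    {"gripper":0.032,"slide":[0.002,0,0.0315],"spin":0},
    {"gripper":0.032,"slide":[0.002,0,0.0315],"spin":0},
  ],
)

```text
time_s: 19.3
ee_pos: [0.385, 0.2845, 0.2103]
eef_rot: [3.141, -0.0, 1.8]
force: [0.3, -1.6, -0.7]
grip_width: 0.0399
grip_force: 20.0
```

Request:
jog_arm(
  rows=[
    {"gripper":0.032,"slide":[0,0,0.0006],"spin":0},
    {"gripper":0.032,"slide":[0,0,0.0008],"spin":0},
    {"gripper":0.032,"slide":[0,0,0.0008],"spin":0},
  ],
)

```text
time_s: 19.6
ee_pos: [0.385, 0.2845, 0.2095]
eef_rot: [3.141, -0.0, 1.8]
force: [-1.4, -0.4, 5.1]
grip_width: 0.0399
grip_force: 20.0
```

Contact. I'll release, lift, and go to the block.

Request:
jog_arm(
  rows=[
    {"gripper":0.048,"slide":[0,0,0],"spin":0},
    {"gripper":0.055,"slide":[0,0,0],"spin":0},
    {"gripper":0.057,"slide":[0,0,0],"spin":0},
    {"gripper":0.057,"slide":[0,0,0],"spin":0},
    {"gripper":0.057,"slide":[0,0,-0.03],"spin":0},
    {"gripper":0.057,"slide":[0,0,-0.07],"spin":0},
    {"gripper":0.057,"slide":[0,0,-0.115],"spin":0},
    {"gripper":0.057,"slide":[0,0,-0.13],"spin":0},
  ],
)

```text
time_s: 20.4
ee_pos: [0.3852, 0.2846, 0.3433]
eef_rot: [3.136, -0.002, 1.8]
force: [0.3, -0.1, -1.0]
grip_width: 0.057
grip_force: 0.0
```

```bash
python3 - <<'E'
from h import *
plan(.6285,.2027,.34,14.1)
E
```

```text
t 20.4 pos [0.3852 0.2846 0.3433] yaw 103.12 -> slide [-0.135   0.2184  0.0042] spin -0.0171 rows 5.1 0.1 F [ 0.3 -0.1 -1. ] w 0.057
```

Request:
jog_arm(
  rows=[
    {"gripper":0.07,"slide":[-0.135,0.218,0.004],"spin":-0.017},
    {"gripper":0.07,"slide":[-0.135,0.218,0.004],"spin":-0.017},
    {"gripper":0.07,"slide":[-0.135,0.218,0.004],"spin":-0.017},
    {"gripper":0.07,"slide":[-0.135,0.218,0.004],"spin":-0.017},
    {"gripper":0.07,"slide":[-0.135,0.218,0.004],"spin":-0.017},
    {"gripper":0.07,"slide":[-0.135,0.218,0.004],"spin":-0.017},
    {"gripper":0.07,"slide":[-0.135,0.218,0.004],"spin":-0.017},
    {"gripper":0.07,"slide":[-0.135,0.218,0.004],"spin":-0.017},
  ],
)

```text
time_s: 21.2
ee_pos: [0.6271, 0.203, 0.335]
eef_rot: [-3.141, -0.0, 1.817]
force: [0.4, 0.9, -0.1]
grip_width: 0.0704
grip_force: 0.0
```

```bash
python3 - <<'E'
from h import *
plan(.6285,.2027,.225,14.1)
for n in('side','top'):
    p,d=cams.camera(n)
    cv2.imwrite(f'pics/pp_{n}.png',p[:,:,::-1])
    u=proj(n,[.3848,.2846,.02])[0].astype(int)
    cv2.imwrite(f'pics/ppc_{n}.png',cv2.resize(p[u[1]-30:u[1]+30,u[0]-30:u[0]+30,::-1],(400,400),interpolation=cv2.INTER_CUBIC))
cv2.imwrite('pics/pp.png',np.hstack([cv2.imread('pics/ppc_side.png'),cv2.imread('pics/ppc_top.png')]))
E
```

```text
t 21.2 pos [0.6271 0.203  0.335 ] yaw 104.12 -> slide [-0.0006  0.0013  0.11  ] spin 0.0004 rows 2.2 0.0 F [ 0.4  0.9 -0.1] w 0.0704
```

View pics/pp.png

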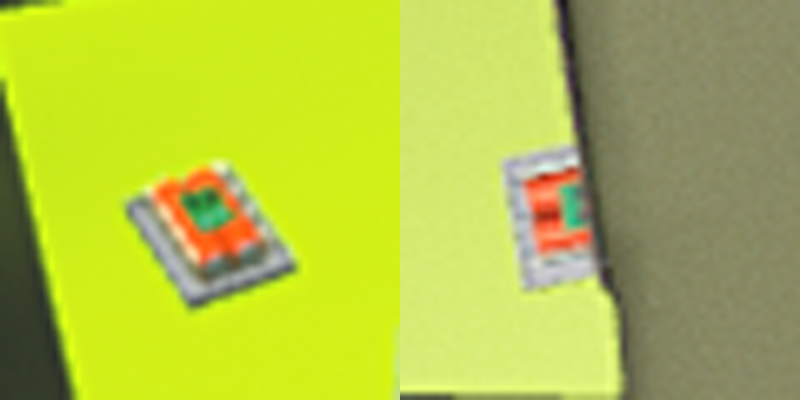

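Pack_pair sits in its tray. Now grasp the block.

Request:
jog_arm(
  rows=[
    {"gripper":0.07,"slide":[-0.0005,0.001,0.03],"spin":0},
    {"gripper":0.07,"slide":[-0.0005,0.001,0.07],"spin":0},
    {"gripper":0.07,"slide":[-0.0005,0.001,0.1],"spin":0},
    {"gripper":0.07,"slide":[-0.0005,0.001,0.11],"spin":0},
    {"gripper":0.07,"slide":[-0.0005,0.001,0.11],"spin":0},
    {"gripper":0.07,"slide":[-0.0005,0.001,0.11],"spin":0},
  ],
)

```text
time_s: 21.9
ee_pos: [0.6292, 0.2026, 0.2272]
eef_rot: [3.139, -0.0, 1.817]
force: [0.2, -0.4, -0.5]
grip_width: 0.0699
grip_force: 0.0
```

Request:
jog_arm(
  rows=[
    {"gripper":0.048,"slide":[0,0,0],"spin":0},
    {"gripper":0.032,"slide":[0,0,0],"spin":0},
    {"gripper":0.032,"slide":[0,0,0],"spin":0},
    {"gripper":0.032,"slide":[0,0,0],"spin":0},
    {"gripper":0.032,"slide":[0,0,0],"spin":0},
    {"gripper":0.032,"slide":[0,0,0],"spin":0},
    {"gripper":0.032,"slide":[0,0,0],"spin":0},
  ],
  squeeze=20,
)

```text
time_s: 22.6
ee_pos: [0.629, 0.2022, 0.2255]
eef_rot: [3.141, -0.0, 1.817]
force: [-2.5, -0.4, 5.6]
grip_width: 0.0398
grip_force: 20.0
```

```bash
python3 - <<'E'
from h import *
plan(.6285,.2027,.225,14.1)
E
```

```text
t 22.6 pos [0.629  0.2022 0.2255] yaw 104.09 -> slide [ 0.0006 -0.0004  0.0005] spin -0.0001 rows 0.0 0.0 F [-2.5 -0.4  5.6] w 0.0398
```

Request:
jog_arm(
  rows=[
    {"gripper":0.032,"slide":[0,0,-0.02],"spin":0},
    {"gripper":0.032,"slide":[0,0,-0.05],"spin":0},
    {"gripper":0.032,"slide":[0,0,-0.09],"spin":0},
    {"gripper":0.032,"slide":[0,0,-0.115],"spin":0},
    {"gripper":0.032,"slide":[0,0,-0.12],"spin":0},
    {"gripper":0.032,"slide":[0,0,-0.12],"spin":0},
  ],
)

```text
time_s: 23.2
ee_pos: [0.6289, 0.2022, 0.3446]
eef_rot: [-3.142, 0.0, 1.817]
force: [-0.7, -0.3, -2.1]
grip_width: 0.0398
grip_force: 20.0
```

```bash
python3 - <<'E'
from h import *
plan(.5506,-.3792,.345,10.0)
E
```

```text
t 23.2 pos [0.6289 0.2022 0.3446] yaw 104.1 -> slide [-5.448e-01 -2.176e-01 -4.000e-04] spin 0.0715 rows 11.7 0.5 F [-0.7 -0.3 -2.1] w 0.0398
```

Request:
jog_arm(
  rows=[
    {"gripper":0.032,"slide":[-0.015,-0.006,0],"spin":0},
    {"gripper":0.032,"slide":[-0.045,-0.018,0],"spin":0.02},
    {"gripper":0.032,"slide":[-0.08,-0.032,0],"spin":0.04},
    {"gripper":0.032,"slide":[-0.12,-0.048,0],"spin":0.072},
    {"gripper":0.032,"slide":[-0.16,-0.064,0],"spin":0.072},
    {"gripper":0.032,"slide":[-0.2,-0.08,0],"spin":0.072},
    {"gripper":0.032,"slide":[-0.24,-0.096,0],"spin":0.072},
    {"gripper":0.032,"slide":[-0.275,-0.11,0],"spin":0.072},
  ],
)

```text
time_s: 24.0
ee_pos: [0.5881, -0.0941, 0.3432]
eef_rot: [-3.139, -0.001, 1.744]
force: [-0.1, -0.5, -2.1]
grip_width: 0.0398
grip_force: 20.0
```

```bash
python3 - <<'E'
from h import *
plan(.5506,-.3792,.345,10.0)
E
```

```text
t 24.0 pos [ 0.5881 -0.0941  0.3432] yaw 99.92 -> slide [-0.2744 -0.0861 -0.0018] spin -0.0015 rows 5.8 0.0 F [-0.1 -0.5 -2.1] w 0.0398
```

Request:
jog_arm(
  rows=[
    {"gripper":0.032,"slide":[-0.035,-0.011,0],"spin":0},
    {"gripper":0.032,"slide":[-0.075,-0.0235,0],"spin":0},
    {"gripper":0.032,"slide":[-0.115,-0.036,0],"spin":0},
    {"gripper":0.032,"slide":[-0.155,-0.0485,0],"spin":0},
    {"gripper":0.032,"slide":[-0.195,-0.061,0],"spin":0},
    {"gripper":0.032,"slide":[-0.235,-0.074,0],"spin":0},
    {"gripper":0.032,"slide":[-0.265,-0.083,0],"spin":0},
    {"gripper":0.032,"slide":[-0.275,-0.086,0.01],"spin":0},
  ],
)

```text
time_s: 24.8
ee_pos: [0.5504, -0.3805, 0.3338]
eef_rot: [-3.141, -0.0, 1.742]
force: [0.1, 0.3, -2.0]
grip_width: 0.0402
grip_force: 20.0
```

Request:
jog_arm(
  rows=[
    {"gripper":0.032,"slide":[0,0,0.03],"spin":0},
    {"gripper":0.032,"slide":[0,0,0.06],"spin":0},
    {"gripper":0.032,"slide":[0,0,0.07],"spin":0},
    {"gripper":0.032,"slide":[0,0,0.07],"spin":0},
    {"gripper":0.032,"slide":[0,0,0.07],"spin":0},
  ],
)

```text
time_s: 25.3
ee_pos: [0.5523, -0.377, 0.266]
eef_rot: [3.141, 0.001, 1.745]
force: [-0.5, -0.3, -0.5]
grip_width: 0.0399
grip_force: 20.0
```

```bash
python3 - <<'E'
from h import *
plan(.5506,-.3792,.229,10.0)
E
```

```text
t 25.3 pos [ 0.5523 -0.377   0.266 ] yaw 99.98 -> slide [-0.0019 -0.0021  0.037 ] spin -0.0003 rows 0.7 0.0 F [-0.5 -0.3 -0.5] w 0.0399
```

Request:
jog_arm(
  rows=[
    {"gripper":0.032,"slide":[-0.002,-0.002,0.012],"spin":0},
    {"gripper":0.032,"slide":[-0.002,-0.002,0.024],"spin":0},
    {"gripper":0.032,"slide":[-0.002,-0.002,0.032],"spin":0},
    {"gripper":0.032,"slide":[-0.002,-0.002,0.036],"spin":0},
    {"gripper":0.032,"slide":[-0.002,-0.002,0.037],"spin":0},
    {"gripper":0.032,"slide":[-0.002,-0.002,0.037],"spin":0},
    {"gripper":0.032,"slide":[-0.002,-0.002,0.037],"spin":0},
  ],
)

```text
time_s: 26.0
ee_pos: [0.5506, -0.3793, 0.2284]
eef_rot: [3.142, 0.0, 1.745]
force: [-1.4, 1.2, 1.3]
grip_width: 0.0397
grip_force: 20.0
```

```bash
python3 - <<'E'
from h import *
plan(.5506,-.3792,.2285,10.0)
E
```

```text
t 26.0 pos [ 0.5506 -0.3793  0.2284] yaw 99.97 -> slide [ 0.0001  0.     -0.0001] spin -0.0005 rows 0.0 0.0 F [-1.4  1.2  1.3] w 0.0397
```

Request:
jog_arm(
  rows=[
    {"gripper":0.032,"slide":[0,0,0.0004],"spin":0},
    {"gripper":0.032,"slide":[0,0,0.0004],"spin":0},
    {"gripper":0.032,"slide":[0,0,0.0004],"spin":0},
  ],
)

```text
time_s: 26.3
ee_pos: [0.5506, -0.3794, 0.2284]
eef_rot: [3.141, 0.0, 1.745]
force: [-5.2, 1.8, 5.1]
grip_width: 0.0397
grip_force: 20.0
```

Contact. Release, lift straight up, then move aside.

Request:
jog_arm(
  rows=[
    {"gripper":0.045,"slide":[0,0,-0.0003],"spin":0},
    {"gripper":0.055,"slide":[0,0,-0.0003],"spin":0},
    {"gripper":0.065,"slide":[0,0,-0.0003],"spin":0},
    {"gripper":0.065,"slide":[0,0,-0.0003],"spin":0},
    {"gripper":0.065,"slide":[0,0,-0.02],"spin":0},
    {"gripper":0.065,"slide":[0,0,-0.06],"spin":0},
    {"gripper":0.065,"slide":[0,0,-0.1],"spin":0},
    {"gripper":0.065,"slide":[0,0,-0.15],"spin":0},
  ],
)

```text
time_s: 27.1
ee_pos: [0.5504, -0.3792, 0.3781]
eef_rot: [-3.14, -0.002, 1.745]
force: [0.3, -0.2, 0.2]
grip_width: 0.0646
grip_force: 0.0
```

Request:
jog_arm(
  rows=[
    {"gripper":0.065,"slide":[0.3,-0.1,0],"spin":0},
    {"gripper":0.065,"slide":[0.3,-0.1,0],"spin":0},
    {"gripper":0.065,"slide":[0.3,-0.1,0],"spin":0},
    {"gripper":0.065,"slide":[0.3,-0.1,0],"spin":0},
    {"gripper":0.065,"slide":[0.3,-0.1,0],"spin":0},
    {"gripper":0.065,"slide":[0.3,-0.1,0],"spin":0},
    {"gripper":0.065,"slide":[0.3,-0.1,0],"spin":0},
    {"gripper":0.065,"slide":[0.3,-0.1,0],"spin":0},
  ],
)

```text
time_s: 27.9
ee_pos: [0.3996, -0.1, 0.3784]
eef_rot: [3.14, 0.001, 1.747]
force: [0.7, -1.4, 0.4]
grip_width: 0.0648
grip_force: 0.0
```

```bash
python3 - <<'E'
from h import *
T=dict(three=(631,-180.5,-6.4),stick=(462.4,112.7,-15.9),pair=(384.8,284.6,13.1),block=(550.6,-379.2,10))
P={}
for n in('side','top'):
    p,d=cams.camera(n);C=cloud(n,d);cv2.imwrite(f'pics/e_{n}.png',p[:,:,::-1])
    for k,t in T.items():
        w,l,h=SZ['pack_'+k];a=np.radians(t[2]);q=C[...,:2]*1000-t[:2]
        u=np.cos(a)*q[...,0]+np.sin(a)*q[...,1];v=-np.sin(a)*q[...,0]+np.cos(a)*q[...,1]
        m=(d>0)&(abs(u)<w/2+12)&(abs(v)<l/2+12)&(C[...,2]*1000>h-3)
        if m.sum()>20: print(n,k,m.sum(),'u',np.round(np.percentile(u[m],[1,99]),1),'v',np.round(np.percentile(v[m],[1,99]),1),'z',np.round(np.percentile(C[m][:,2],[5,50,95]),4))
    u=proj(n,[.5506,-.3792,.03])[0].astype(int);P[n]=cv2.resize(p[u[1]-30:u[1]+30,u[0]-30:u[0]+30,::-1],(400,400),interpolation=cv2.INTER_CUBIC)
cv2.imwrite('pics/e.png',np.hstack([P['side'],P['top']]))
E
```

```text
side three 393 u [-31.1  27.9] v [-36.4  29.6] z [0.0165 0.0206 0.025 ]
side stick 150 u [-10.2  10.7] v [-70.2  44.7] z [0.0163 0.0206 0.0256]
side pair 162 u [-20.9  18.7] v [-34.4  32.4] z [0.0162 0.0214 0.0267]
side block 251 u [-21.7  18.8] v [-23.   18.5] z [0.0635 0.0675 0.071 ]
top three 378 u [-29.4  28.9] v [-30.   34.1] z [0.0164 0.0208 0.0265]
top stick 297 u [-11.7  10. ] v [-63.8  63.2] z [0.0168 0.021  0.0264]
top pair 295 u [-19.5  20.1] v [-30.6  35. ] z [0.0165 0.0213 0.0265]
top block 177 u [-19.6  19.7] v [-17.   23.4] z [0.0628 0.0676 0.072 ]
```

View pics/e.png

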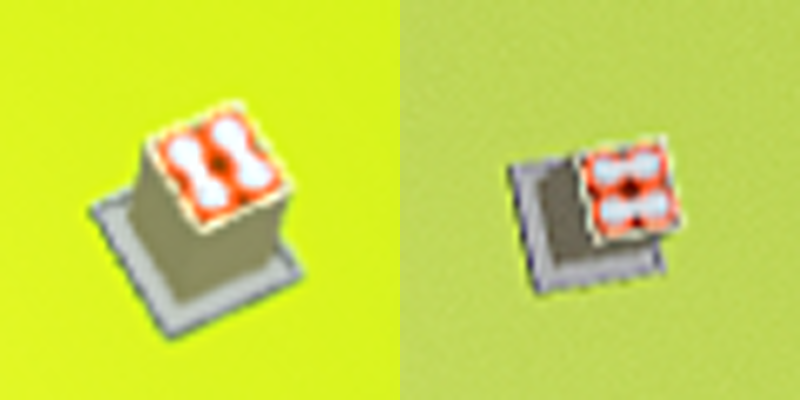

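View pics/e_top.png

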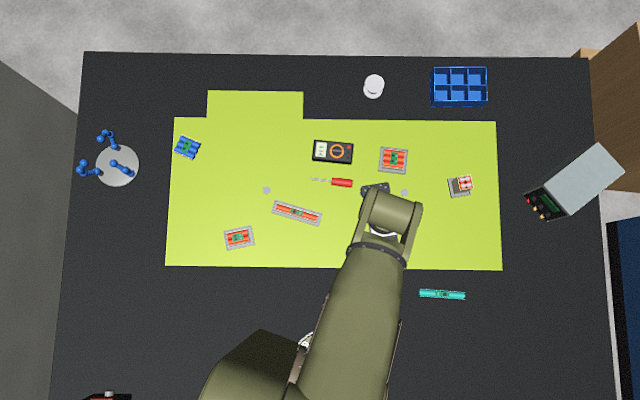

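All four packs are centred in their trays at the right heights, and the meter (332,151) and screwdriver (338,181) haven't moved. The robot touches nothing.

```bash
python3 -c "
from station import workorder
print(workorder.hand_in())"
```

```text
the job is handed in; nothing more can be done
None
```

All four packs are set down in their own trays, centred and at the right height in the final pictures; the meter and screwdriver weren't moved, and I handed the job in about 28 s into the 112 s limit, with no result returned.

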